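# Fetch the long label strip off the display riser

## Robot

A 6-joint arm with a two-finger parallel gripper is mounted at the origin on the work surface. World frame = base frame: x ahead of the robot, y to its left, z up, the work surface at z = 0. Lengths are in m, angles in rad, forces in N, time in s.
With the tool pointing down it reaches from about 0.225 to 0.875 m from the base axis. Payload 3.4 kg.
Tool frame: the origin (TCP) lies midway between the tips of the shut fingers; the grasp point (between the pads) lies behind it (manip.grip_point_offset is the z of the grasp point in the tool frame, in m); z points along the fingers, x is the direction in which the jaws open and shut, and the axes are right-handed (so a half turn about z gives the same grasp; the last joint's range is limited). The gripper opens to 85 mm and grips with 20 to 120 N. Pads are 22 mm wide; open, the fingers measure 114 mm over their backs; the gripper's body (76 mm by 85 mm) begins 54 mm behind the grasp point. The pads swing forward as they close: fully open they stand 13 mm farther back than shut.
Start: joints at [1.221, 0.276, 1.505, -0, 1.361, -0.121], TCP at [0.13, 0.56, 0.231] pointing down, gripper open.
Joint ranges: [-2.89, 2.89], [-0.75, 2.08], [0.22, 2.7], [-1.18, 4.32], [0.11, 2.71], [-2.7, 2.7]. Speed limits (rad/s): [2.57, 2.57, 3.14, 3.14, 3.14, 3.14].

## Interface

Orientations are given as a unit quaternion [w, x, y, z].
In Python, from rig import manip, eyes, recognise, regions_of, mark_of gives the robot as it stands.
- The arm moves only by the shell command python3 -m inch 'ROWS' [FORCE]. ROWS is JSON, a list of rows, each a list of 5 numbers: the gripper command: -1 is shut, 1 is fully open, values between are in proportion, then the shift along the tool's x, y, z in mm, then the turn about the tool's z in degrees. A call has 1 to 20 rows; each row shifts and turns the pose as measured when the row begins, along the tool's axes as they then stand; what a row does not reach is not made up. A row lasts 1/12 s, in which the tool goes at most 41.7 mm and 7.16 degrees, less where a joint would pass 70% of its speed; a pose out of reach is approached as far as the arm can. A call with a gripper value outside its range is refused whole. The fingers move at their own pace and stop on an object; FORCE is the grip in N (left out, the last holds). Time passes only in rows, so rows that do not move let the fingers close. It gives the time, the measured TCP pose, the force and the opening at its end, in the units of the state.
- manip.get_state(): the state, without advancing time (a new reading comes with each control period).
- eyes.get_image(name): name is "scene" or "top"; returns a dict with "frame" (400x640x3 uint8, red, green, blue), "K" (3x3 intrinsics, pixels), "rvec" (rotation vector, rad) and "tvec" (3), from world to camera coordinates, as OpenCV has them. Camera axes: x right, y down, z forward; pixel columns grow to the right and rows downward; lengths in m; the calibration is good to about 2 mm. A picture is of the moment at which its call begins. There is no depth.
- manip.sign_off(): hands the job in, once; it reports no verdict.
Trained networks look in a picture, given as the dict that the camera call returned (one of the last four; its "shot" number tells which), for a name from the list of things; names that differ only in an ending like _2 or _b are one class to them, and where a whole thing is asked for, a point or a joint stands for the part that bears it (a point fixed in the world has none). Each returns a list of dicts, best first, with "confidence" (0 to 1); they miss things now and then, are a little off and sometimes report something else, mostly with a low value. They report only what shows in the picture. A call takes as long as a camera call. They do not tell look-alikes from the thing itself.
- recognise(picture, target): "bbox" ([left, top, width, height] in pixels, round what is visible of it).
- regions_of(picture, target): "mask" (400x640 bool, what is visible of it) and "bbox" ([left, top, width, height] in pixels, round what is visible of it).
- mark_of(picture, target): "point" ([row, column] in pixels: a listed point, or the origin of a listed thing).
The state is a dict: "clock": time; "qpos": joint angles; "qd": joint speeds; "effort": joint torques, N m; "position": TCP position; "ee_rot": TCP orientation; "contact_force": force on the tool from outside, world axes, zero at the start; "moment": the same for the moment, N m; "width": finger opening in m.
Only numpy, scipy, OpenCV 4.12 (cv2) and the standard library are available. Lean on these libraries where they do the work, as an engineer would, in place of code of your own. Each camera call takes 0.05 s, during which the arm holds its last target.

## Task

Two blank metal label strips lie flat on the dark display riser, too thin to be gripped there. Slide the longer one forward, towards the robot, until a good hand's grip of it (about 50 mm) sticks out past the riser's front edge, take hold of it by its two long sides there, and lay it flat, centred and lengthwise across the two bars of the sign rest. Leave the shorter strip where it lies, and do not let the long one fall to the bench.

Things in the scene. Friction and masses are not known exactly. Their poses are not given: they have to be found in the camera images.
- strip_mid (a point): centre of the longer strip (half-way up): loose flat aluminium, 220 long, 40 wide, 3 mm thick, about 70 g, ends alike; own x along its length, z up. Starts on the riser, in its left or right lane, within 4 degrees of the riser's x, front end 10 to 35 mm behind the front edge. Smooth: a fingertip pressed on it with 5 to 15 N draws it along (friction on the riser about 0.3).
- short_strip_mid (a point): centre of the shorter strip (half-way up), to be left alone: aluminium, 150 x 40 x 3 mm, lying beside the longer one on the riser, 84 mm from it centre to centre sideways.
- riser: fixed dark display riser, a step 270 mm deep (x), 180 mm wide (y), its flat top 80 mm above the bench. Origin at bench level under the middle of its width, 70 mm behind its front edge; own x axis points to its rear, away from the robot, so the front edge is at x = -70 mm and the rear edge at x = +200 mm; z up. The top board is 16 mm thick and the space in front of it is clear down to the bench.
- rest_top (a point): fixed sign rest of dark steel: two level bars on a base plate. This point is midway between the bars at the height of their tops, 50 mm above the bench. Own x axis runs from bar to bar, pointing away from the robot; each bar is 25 mm thick (x), 66 mm wide (y), centred at x = -40 and +40 mm, rising 44 mm above a base plate 120 x 80 x 6 mm. The strip is to lie with its length along this x axis and its centre over this point, so that 57 mm of it sticks out free beyond each bar.
Mind the look-alikes: they are no part of the job. There is more than one size of the part that bears rest_top; the job needs the largest. What is shaped like the part that bears strip_mid but yellow is not meant.

How it is judged:
By the outcome, as a careful person would: the job done as asked, in the order asked, and still so for the second after the job is handed in, with the robot touching nothing.
It also fails if it takes over 45 s, if anything falls off the work surface, if the arm or the gripper's body presses on something with over 40 N, if the wrist force passes 120 N, or if a joint passes its speed limit or range.

## Working session

There is one attempt and no reset: what is moved stays moved. The work goes in short steps, Python scripts to look and compute and a shell command to move; the robot and the scene stay as the last step left them, time stands still between calls to the robot, and variables do not carry over. Pictures are saved under pics/ and viewed, and the job is handed in when it is done.

```bash
ls; mkdir -p pics; python3 - <<'E'
from rig import manip, eyes, recognise, regions_of, mark_of
import cv2
print(manip.get_state(), manip.grip_point_offset)
for n in ("scene","top"):
    p=eyes.get_image(n); cv2.imwrite(f"pics/{n}0.png",p["frame"][:,:,::-1])
    print(n,p["K"],p["rvec"],p["tvec"])
    for t in ("strip_mid","short_strip_mid","riser","rest_top"):
        print(t,[(m["point"],round(m["confidence"],2)) for m in mark_of(p,t)],[(m["bbox"],round(m["confidence"],2)) for m in recognise(p,t)])
E
```

```text
pics
{'clock': 0.0, 'qpos': array([ 1.22102510e+00,  2.76592354e-01,  1.50615783e+00, -3.91384268e-06,
        1.36070738e+00, -1.21014043e-01]), 'qd': array([-0.00079118, -0.00052186,  0.00053319, -0.00056429,  0.00166957,
        0.00073508]), 'effort': array([ 4.34817230e-04, -4.16778123e+01, -2.45808452e+01,  2.92765990e-04,
        1.09553779e-02,  7.11799899e-07]), 'position': array([0.13021774, 0.55950213, 0.23043139]), 'ee_rot': array([ 4.89016880e-04,  7.83187523e-01,  6.21784878e-01, -7.93936012e-04]), 'contact_force': array([-0.22391144,  0.03542858,  0.34025005]), 'moment': array([-0.069678  , -0.00682943,  0.0475375 ]), 'width': 0.0854209574021313} -0.0187
scene [[431.51584889   0.         322.92699196]
 [  0.         431.51584889 202.15501606]
 [  0.           0.           1.        ]] [ 1.51974117  2.31540475 -0.66367464] [ 0.2401398  -0.34689276  1.28540387]
strip_mid [([140.5, 217.3], 0.79), ([208.4, 234.8], 0.63)] [([206.0, 169.4, 56.1, 81.2], 0.88), ([198.7, 108.9, 34.4, 65.7], 0.73)]
short_strip_mid [([214.8, 272.7], 0.78)] [([252.4, 187.3, 37.6, 60.6], 0.76)]
ris
[... 252 characters left out ...]
]
top [[402.44704895   0.         313.28661853]
 [  0.         402.44704895 205.67446236]
 [  0.           0.           1.        ]] [ 2.21911604 -2.15645086  0.04442802] [-0.02445774  0.51052512  0.96351048]
strip_mid [([256.1, 471.6], 0.61), ([165.1, 404.7], 0.6), ([197.4, 378.9], 0.31)] [([389.4, 120.2, 26.4, 93.8], 0.72), ([438.6, 219.8, 72.6, 74.8], 0.69)]
short_strip_mid [([170.5, 367.2], 0.96)] [([357.6, 135.9, 20.3, 65.6], 0.97)]
riser [([196.9, 378.4], 0.68)] [([341.5, 104.3, 88.9, 124.0], 0.69)]
rest_top [([153.2, 282.2], 0.72), ([187.6, 163.5], 0.63), ([182.7, 220.1], 0.57)] [([208.3, 159.3, 41.1, 53.3], 0.94), ([269.7, 136.3, 32.3, 39.3], 0.7), ([153.5, 172.9, 31.2, 38.0], 0.58)]
```

View pics/scene0.png

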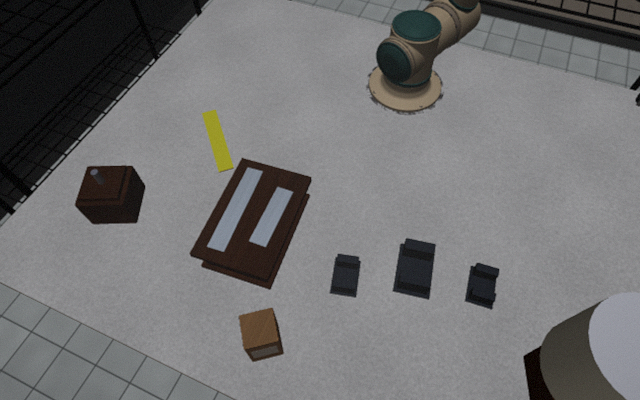

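View pics/top0.png

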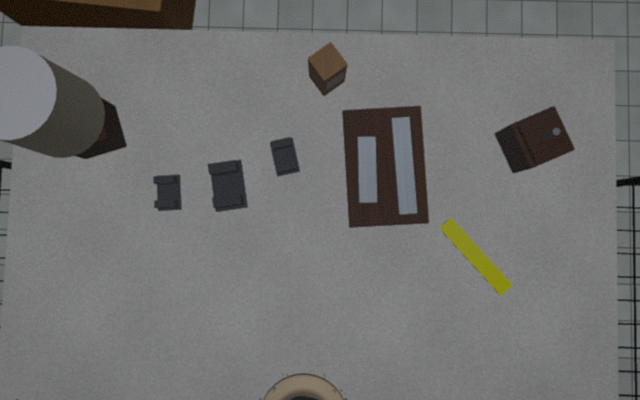

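The scene view shows the long strip at (235,210), the short one at (270,216), the yellow look-alike at (217,140), and three rests with the middle one (415,268) largest. The top view shows the long strip at (404,165), on the right (−y) side of the riser, and the largest rest at (228,186). Next I'll measure them metrically.

```bash
cat > h.py <<'E'
from rig import manip, eyes, recognise, regions_of, mark_of
import cv2, numpy as np
from scipy.spatial.transform import Rotation as Ro
def ray(p,uv,z):
    R=cv2.Rodrigues(p["rvec"])[0]; t=np.ravel(p["tvec"])
    uv=np.atleast_2d(np.array(uv,float))
    d=(np.c_[uv,np.ones(len(uv))]@np.linalg.inv(p["K"]).T)@R
    c=-R.T@t
    return (c+d*((z-c[2])/d[:,2])[:,None])[:,:2]
def proj(p,X): return cv2.projectPoints(np.array(X,float).reshape(-1,3),np.array(p["rvec"]),np.array(p["tvec"]),p["K"],None)[0].reshape(-1,2)
def maskrect(p,m,z):
    """min-area rect of mask in world plane z: centre, long, short (mm), yaw of the long axis (deg)"""
    c=max(cv2.findContours(m.astype(np.uint8),cv2.RETR_EXTERNAL,cv2.CHAIN_APPROX_NONE)[0],key=cv2.contourArea)
    w=ray(p,c.reshape(-1,2),z)*1000
    (cx,cy),(a,b),an=cv2.minAreaRect(w.astype(np.float32))
    if a<b: a,b,an=b,a,an+90
    return round(cx,1),round(cy,1),round(a,1),round(b,1),round((an+90)%180-90,2)
def metal(p,m):
    g=p["frame"].astype(int); return m
E
python3 - <<'E'
from h import *
for n in ("scene","top"):
    p=eyes.get_image(n)
    for t,z in (("strip_mid",.083),("short_strip_mid",.083),("riser",.08),("rest_top",.05)):
        for r in regions_of(p,t): print(n,t,round(r["confidence"],2),r["bbox"],maskrect(p,r["mask"],z))
    # bright segmentation of strips: grey, unlike the bench by surrounding: flood from centre
    for lab,uv in (("long",(235,210) if n=="scene" else (404,165)),("short",(270,216) if n=="scene" else (367,170)),("riser",(252,216) if n=="scene" else (384,170))):
        f=cv2.GaussianBlur(p["frame"],(3,3),0) if 0 else p["frame"].copy()
        mk=np.zeros((402,642),np.uint8)
        cv2.floodFill(f,mk,uv,0,(25,)*3,(25,)*3,4|cv2.FLOODFILL_FIXED_RANGE|cv2.FLOODFILL_MASK_ONLY|(255<<8))
        m=mk[1:-1,1:-1]>0
        print(n,lab,m.sum(),maskrect(p,m,.08 if lab=="riser" else .083))
    a=(300,230,480,310) if n=="scene" else (150,130,300,215)
    b=(180,150,320,290) if n=="scene" else (335,95,435,235)
    for i,(x0,y0,x1,y1) in enumerate((a,b)):
        c=p["frame"][y0:y1,x0:x1,::-1]; s=min(5,560//(y1-y0)); cv2.imwrite(f"pics/{n}_c{i}.png",cv2.convertScaleAbs(cv2.resize(c,None,fx=s if s*(x1-x0)<=800 else 4,fy=s if s*(x1-x0)<=800 else 4,interpolation=cv2.INTER_NEAREST),alpha=1.5))
E
```

```text
scene strip_mid 0.96 [199.4, 110.2, 33.4, 60.5] (452.1, -353.6, 201.0, 36.5, 43.49)
scene strip_mid 0.74 [203.6, 168.7, 58.3, 83.8] (605.2, -211.6, 223.3, 45.4, 5.48)
scene short_strip_mid 0.58 [252.0, 186.6, 38.6, 56.3] (593.5, -127.7, 151.2, 41.7, 2.11)
scene rest_top 0.95 [326.4, 251.2, 31.5, 46.0] (644.5, 70.9, 91.9, 55.1, 14.03)
scene rest_top 0.63 [390.8, 239.9, 43.3, 61.4] (570.0, 200.3, 129.3, 74.7, 10.51)
scene rest_top 0.34 [250.3, 188.3, 40.1, 57.1] (577.3, -140.1, 157.4, 43.3, 2.11)
scene long 1436 (603.7, -211.7, 218.6, 39.1, 5.46)
scene short 1025 (592.1, -128.7, 148.8, 38.8, 2.63)
scene riser 6699 (610.1, -161.4, 285.9, 192.4, 4.78)
top strip_mid 0.95 [438.7, 218.1, 73.8, 78.3] (405.6, -374.8, 203.2, 39.5, 43.92)
top strip_mid 0.86 [392.6, 118.2, 24.4, 97.8] (605.2, -212.4, 218.0, 42.2, 5.54)
top riser 0.64 [341.0, 106.4, 88.1, 122.8] (602.6, -170.9, 271.4, 182.8, 5.29)
top rest_top 0.97 [207.2, 162.8, 37.9, 48.2] (551.2, 193.1, 118.2, 81.3, 10.29)
top rest_top 0.97 [268.5, 136.5, 33.3, 36.9] (624.4, 60.6, 85.1, 54.9, 14.21)
top rest_top 0.84 [151.9, 173.6, 29.5, 38.7] (531.7, 333.3, 84.7, 63.9, 2.88)
top rest_top 0.26 [392.1, 118.1, 26.1, 93.9] (611.1, -220.2, 227.8, 42.9, 5.0)
top long 1668 (605.6, -213.0, 218.7, 39.5, 5.47)
top short 1132 (594.1, -129.8, 146.4, 39.3, 2.54)
top riser 5878 (602.9, -170.4, 266.2, 177.4, 4.84)
```

View pics/scene_c0.png

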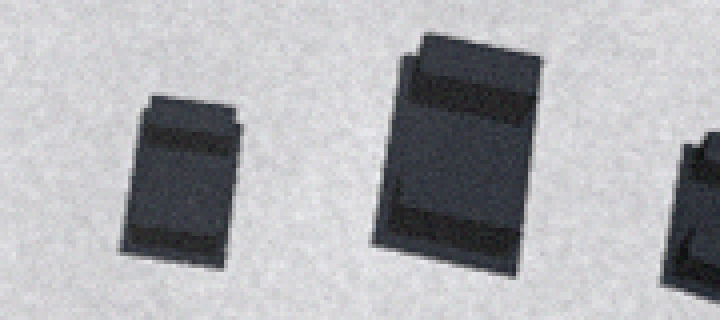

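View pics/top_c0.png

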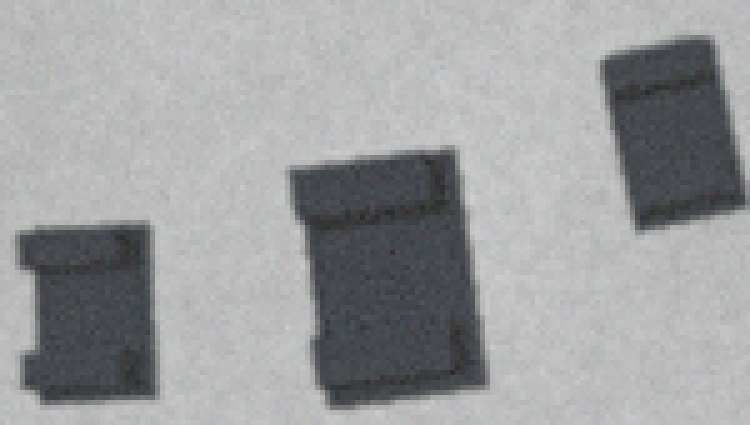

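View pics/top_c1.png

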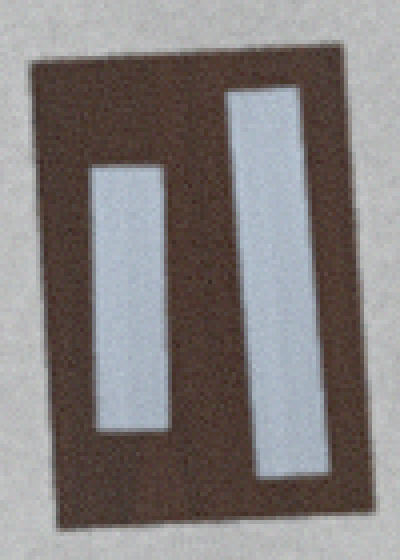

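```bash
cat > fit.py <<'E'
from h import *
from scipy.optimize import minimize
def box(cx,cy,lx,ly,z0,z1): return [(cx+i*lx/2,cy+j*ly/2,z) for i in(-1,1) for j in(-1,1) for z in(z0,z1)]
REST=[box(0,0,120,80,0,6),box(-40,0,25,66,6,50),box(40,0,25,66,6,50)]
RISER=[box(65,0,270,180,64,80)]
def render(p,boxes,q,S=4,win=None):
    x,y,a=q; R=Ro.from_euler('z',a,degrees=True).as_matrix(); m=np.zeros((400*S,640*S),np.uint8)
    for b in boxes:
        u=proj(p,(np.array(b)@R.T+[x,y,0])/1000)
        cv2.fillConvexPoly(m,cv2.convexHull(((u+.5)*S-.5).round().astype(np.int32)),1)
    return cv2.resize(m.astype(np.float32),(640,400),interpolation=cv2.INTER_AREA)
def fit(views,boxes,q0):
    # views: list of (p, observed float mask)
    f=lambda q: sum(np.abs(render(p,boxes,q)-o).sum() for p,o in views)
    r=minimize(f,q0,method='Nelder-Mead',options=dict(initial_simplex=np.array([q0,np.add(q0,[6,0,0]),np.add(q0,[0,6,0]),np.add(q0,[0,0,4])]),xatol=.05,fatol=.5))
    return r.x.round(2),round(r.fun,1)
E
python3 - <<'E'
from fit import *
P={n:eyes.get_image(n) for n in("scene","top")}
V=[];W=[]
for n,(x0,y0,x1,y1),(a0,b0,a1,b1) in (("scene",(380,230,450,305),(180,150,330,295)),("top",(200,150,255,220),(335,95,435,235))):
    p=P[n]; g=cv2.cvtColor(p["frame"],cv2.COLOR_RGB2GRAY).astype(float)
    o=np.zeros((400,640)); c=g[y0:y1,x0:x1]; lo,hi=np.percentile(c,25),np.percentile(c,90); 
    o[y0:y1,x0:x1]=np.clip((hi-15-c)/(hi-30-lo),0,1); V.append((p,(o>.5)*1.))
q=(555,195,10)
print("rest both",fit(V,REST,q),"scene",fit(V[:1],REST,q),"top",fit(V[1:],REST,q))
p=P["top"]; h=cv2.cvtColor(p["frame"],cv2.COLOR_RGB2GRAY)
o=np.zeros((400,640)); o[95:235,335:435]=(h[95:235,335:435]<130)
r=p["frame"].astype(int); 
mk=o.astype(np.uint8); cs=max(cv2.findContours(mk,cv2.RETR_EXTERNAL,cv2.CHAIN_APPROX_NONE)[0],key=cv2.contourArea)
o=cv2.drawContours(np.zeros((400,640),np.uint8),[cs],-1,1,-1).astype(float)
print("bench/strip grey",h[110,340-3],h[165,404],h[165,384])
print("riser",fit([(p,o)],RISER,(538,-176,5)))
E
```

```text
rest both (array([554.96, 203.42,  10.08]), np.float64(174.9)) scene (array([553.69, 203.75,   9.74]), np.float64(72.1)) top (array([555.68, 201.92,  10.31]), np.float64(60.1))
bench/strip grey 125 121 47
riser (array([ 539.53, -180.57,    8.02]), np.float64(4460.6))
```

```bash
python3 - <<'E'
from fit import *
p=eyes.get_image("top"); h=cv2.cvtColor(p["frame"],cv2.COLOR_RGB2GRAY)
o=np.zeros((400,640)); o[95:235,335:435]=(h[95:235,335:435]<88)
cs=max(cv2.findContours(o.astype(np.uint8),cv2.RETR_EXTERNAL,cv2.CHAIN_APPROX_NONE)[0],key=cv2.contourArea)
o=cv2.drawContours(np.zeros((400,640),np.uint8),[cs],-1,1,-1).astype(float)
q,e=fit([(p,o)],RISER,(538,-176,5)); print("riser",q,e)
R=Ro.from_euler('z',-q[2],degrees=True).as_matrix()[:2,:2]
for n,c,yaw,l in (("long",(604.9,-212.5),5.47,110),("short",(593.1,-129.3),2.58,75)):
    r=R@(np.array(c)-q[:2]); print(n,"in riser frame",r.round(1),"yaw",yaw-q[2],"front gap",r[0]-l+70)
E
```

```text
riser [ 537.99 -176.44    4.74] 145.9
long in riser frame [ 63.7 -41.5] yaw 0.7299999999999995 front gap 23.70137191489748
short in riser frame [58.8 42.4] yaw -2.16 front gap 53.81690011557324
```

```bash
cat > to.py <<'E'
from h import *
def to(x,y,z,phi):
    s=manip.get_state(); w,a,b,c=s["ee_rot"]; R=Ro.from_quat([a,b,c,w]).as_matrix()
    d=R.T@(np.array([x,y,z])-s["position"]*1000)
    ph=np.degrees(np.arctan2(R[1,0],R[0,0])); 
    print("shift tool mm",d.round(1),"turn",round(-((phi-ph+180)%360-180),2),"| pos",(s["position"]*1000).round(1),"phi",round(ph,2),"tilt",round(np.degrees(np.arccos(-R[2,2])),2),"F",s["contact_force"].round(1),"w",round(s["width"]*1000,1),"t",round(s["clock"],2))
E
python3 -m inch '[[-1,0,0,0,-6.2],[-1,0,0,0,-6.2],[-1,0,0,0,-6.2]]' 40
python3 -c "
from to import *
to(575,-215.4,130,95.5)"
```

```text
clock: 1.8
position: [0.1304, 0.5601, 0.2313]
ee_rot: [-0.0, 0.668, 0.744, 0.0]
contact_force: [0.5, 0.2, -0.2]
width: 0.0517
shift tool mm [-819.   358.2  101.3] turn 0.7 | pos [130.4 560.1 231.3] phi 96.2 tilt 0.01 F [ 0.5  0.2 -0.2] w 51.7 t 1.8
```

```bash
python3 -m inch '[[-1,-34,15,0,0.7],[-1,-34,15,0,0],[-1,-34,15,0,0],[-1,-34,15,0,0],[-1,-34,15,0,0],[-1,-34,15,0,0],[-1,-34,15,0,0],[-1,-34,15,0,0],[-1,-34,15,0,0],[-1,-34,15,0,0],[-1,-34,15,0,0],[-1,-34,15,0,0],[-1,-34,15,0,0],[-1,-34,15,0,0],[-1,-34,15,0,0],[-1,-34,15,0,0],[-1,-34,15,0,0],[-1,-34,15,0,0],[-1,-34,15,0,0],[-1,-34,15,0,0]]'
python3 -c "
from to import *
to(575,-215.4,130,95.5)"
```

```text
clock: 3.47
position: [0.5122, -0.1069, 0.2314]
ee_rot: [0.002, 0.666, 0.746, 0.008]
contact_force: [-0.5, -0.1, 0.1]
width: -0.0005
shift tool mm [-115.6   48.9  101.2] turn 0.92 | pos [ 512.2 -106.9  231.4] phi 96.42 tilt 0.94 F [-0.5 -0.1  0.1] w -0.5 t 3.47
```

```bash
python3 -m inch '[[-1,-30,12,10,0.9],[-1,-30,12,25,0],[-1,-30,12,30,0],[-1,-25,12,30,0],[-1,0,0,5,0],[-1,0,0,0,0]]'
python3 -c "
from to import *
to(575,-215.4,95,95.5)"
```

```text
clock: 3.97
position: [0.5793, -0.2279, 0.133]
ee_rot: [0.008, 0.676, 0.737, 0.009]
contact_force: [0.2, 0.9, -0.2]
width: -0.0001
shift tool mm [12.8 -4.2 37.9] turn -0.52 | pos [ 579.3 -227.9  133. ] phi 94.98 tilt 1.39 F [ 0.2  0.9 -0.2] w -0.1 t 3.97
```

```bash
python3 -m inch '[[-1,6,-2,15,-0.5],[-1,6,-2,12,0],[-1,0,0,2,0],[-1,0,0,0,0]]'
python3 -c "
from to import *
to(575,-215.4,83,95.5)
R=Ro.from_quat(manip.get_state()['ee_rot'][[1,2,3,0]]).as_matrix();print(R.round(3))"
```

```text
clock: 4.3
position: [0.5748, -0.2151, 0.1048]
ee_rot: [0.008, 0.672, 0.74, 0.009]
contact_force: [1.1, 0.5, 0.5]
width: 0.0001
shift tool mm [-0.3 -0.4 21.8] turn -0.0 | pos [ 574.8 -215.1  104.8] phi 95.5 tilt 1.43 F [1.1 0.5 0.5] w 0.1 t 4.3
[[-0.096  0.995  0.025]
 [ 0.995  0.096  0.003]
 [ 0.     0.025 -1.   ]]
```

```bash
python3 -m inch '[[-1,0,0,9,0],[-1,0,0,7,0],[-1,0,0,1,0],[-1,0,0,1,0],[-1,0,0,1,0],[-1,0,0,1,0]]'
python3 -c "
from to import *
to(575,-215.4,83,95.5)"
python3 -m inch '[[-1,0,0,1,0],[-1,0,0,1,0]]'
```

```text
clock: 4.8
position: [0.5778, -0.2149, 0.0884]
ee_rot: [0.012, 0.671, 0.741, 0.01]
contact_force: [-0.5, -0.5, -0.0]
width: -0.0001
shift tool mm [-0.2 -3.   5.3] turn 0.12 | pos [ 577.8 -214.9   88.4] phi 95.62 tilt 1.85 F [-0.5 -0.5 -0. ] w -0.1 t 4.8
clock: 4.97
position: [0.5782, -0.2152, 0.0867]
ee_rot: [0.013, 0.672, 0.741, 0.011]
contact_force: [-0.5, -0.2, -0.4]
width: -0.0003
```

```bash
for i in 1 2 3; do python3 -m inch '[[-1,0,0,1.5,0]]' | grep -E "pos|force"; done
```

```text
position: [0.5785, -0.2154, 0.0853]
contact_force: [-0.6, 0.3, -0.0]
position: [0.5786, -0.2155, 0.0837]
contact_force: [-0.3, -0.4, 0.2]
position: [0.5787, -0.2155, 0.0831]
contact_force: [-4.2, 2.3, 14.3]
```

```bash
for i in 1 2; do python3 -m inch '[[-1,0,0,1.5,0]]' | grep -E "pos|force"; done
```

```text
position: [0.5787, -0.2156, 0.0831]
contact_force: [-3.4, 0.8, 12.7]
position: [0.5787, -0.2155, 0.0832]
contact_force: [-2.2, 1.0, 9.7]
```

```bash
for i in 1 2 3; do python3 -m inch '[[-1,0,-4,1.5,0],[-1,0,-4,1.5,0]]' | grep -E "pos|force"; done
python3 - <<'E'
from h import *
p=eyes.get_image("top"); cv2.imwrite("pics/t1.png",cv2.resize(p["frame"][80:240,300:480,::-1],None,fx=3,fy=3))
E
```

```text
position: [0.5749, -0.2172, 0.0833]
contact_force: [1.4, 1.5, 6.4]
position: [0.5716, -0.219, 0.0833]
contact_force: [2.0, 1.2, 4.0]
position: [0.5683, -0.221, 0.0834]
contact_force: [2.1, 1.4, 5.8]
```

View pics/t1.png

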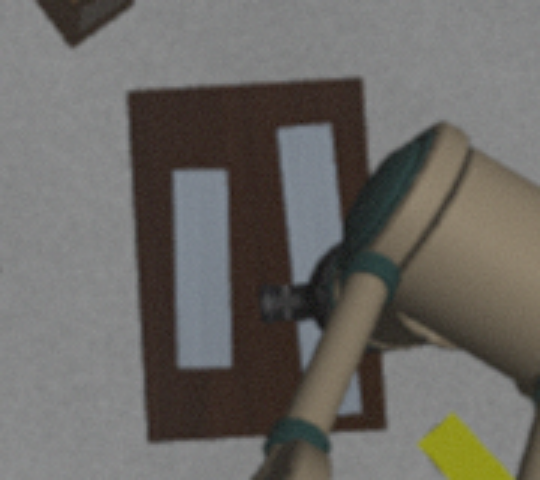

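The strip (front end now at about crop (345,415)) follows the finger. The tool drifts sideways to −y, so I'll correct for that.

```bash
for i in 1 2 3 4; do python3 -m inch '[[-1,1.2,-6,2,0],[-1,1.2,-6,2,0]]' | grep -E "pos|force"; done
python3 -c "
from to import *
to(504,-220,83,95.5)"
```

```text
position: [0.563, -0.2223, 0.0835]
contact_force: [1.9, 1.2, 7.5]
position: [0.5581, -0.2236, 0.0836]
contact_force: [2.4, 1.2, 8.3]
position: [0.5533, -0.2251, 0.0837]
contact_force: [3.1, 1.6, 6.7]
position: [0.5488, -0.2267, 0.0839]
contact_force: [2.1, 0.2, 7.8]
shift tool mm [ 10.6 -43.8  -5.4] turn -0.47 | pos [ 548.8 -226.7   83.9] phi 95.03 tilt 8.04 F [2.1 0.2 7.8] w 0.1 t 6.6
```

```bash
python3 -m inch '[[-1,0,0,-6,0],[-1,0,0,-12,0],[-1,0,0,-12,0]]' | grep -E "pos|rot|force"
python3 -c "
from to import *
to(504,-220,83,95.5)"
python3 -m inch '[[-1,0,0,0,0],[-1,0,0,0,0],[-1,0,0,0,0]]' | grep -E "pos|rot|force"
python3 -c "
from to import *
to(504,-220,83,95.5)
R=Ro.from_quat(manip.get_state()['ee_rot'][[1,2,3,0]]).as_matrix();print(R.round(3))"
```

```text
position: [0.5433, -0.2249, 0.1135]
ee_rot: [0.061, 0.673, 0.737, 0.031]
contact_force: [-0.7, -0.5, -0.1]
shift tool mm [  9.7 -42.2  24.8] turn -0.49 | pos [ 543.3 -224.9  113.5] phi 95.01 tilt 7.85 F [-0.7 -0.5 -0.1] w -0.0 t 6.85
position: [0.5443, -0.2256, 0.1159]
ee_rot: [0.063, 0.673, 0.737, 0.032]
contact_force: [-0.7, -0.2, -0.3]
shift tool mm [ 10.7 -43.5  26.9] turn -0.49 | pos [ 544.3 -225.6  115.9] phi 95.01 tilt 8.06 F [-0.7 -0.2 -0.3] w 0.2 t 7.1
[[-0.087  0.987  0.135]
 [ 0.995  0.093 -0.038]
 [-0.05   0.131 -0.99 ]]
```

```bash
python3 - <<'E'
from h import *
p=eyes.get_image("top");q=eyes.get_image("scene")
a=cv2.resize(p["frame"][80:240,320:460,::-1],None,fx=2.8,fy=2.8); b=cv2.resize(q["frame"][140:300,180:320,::-1],None,fx=2.8,fy=2.8)
cv2.imwrite("pics/t2.png",np.hstack([a,b]))
E
```

```text
(no output)
```

View pics/t2.png

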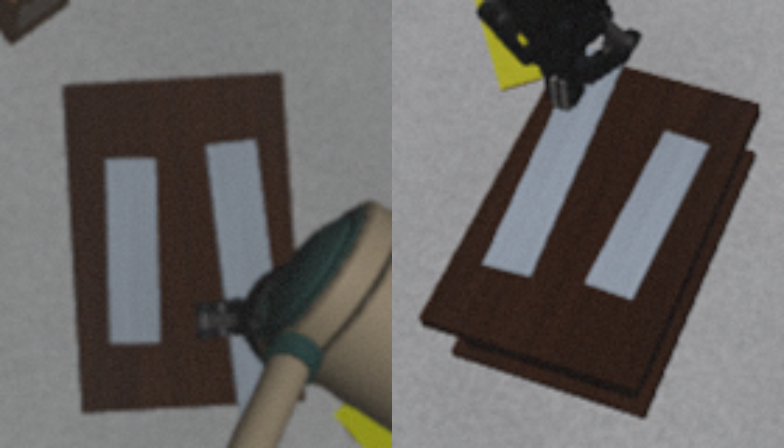

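```bash
python3 - <<'E'
from h import *
for n,uv in (("scene",[(212.5,234.6),(230,238.9)]),("top",[(393.6,131.1),(411.4,129.6)])):
    p=eyes.get_image(n); w=ray(p,uv,.083)*1000; c=w.mean(0); d=w[np.argmax(w[:,1])]-w[np.argmin(w[:,1])]
    a=np.degrees(np.arctan2(-d[0],d[1])); print(n,w.round(1).tolist(),"yaw",a,"centre",c-110*np.array([np.cos(np.radians(a)),np.sin(np.radians(a))]))
E
```

```text
scene [[685.6, -223.2], [679.6, -183.1]] yaw 8.482433875804515 centre [ 573.76910651 -219.35593295]
top [[682.1, -188.3], [686.6, -228.5]] yaw 6.37219748401871 centre [ 575.02050316 -220.62388741]
```

```bash
python3 -c "
from to import *
to(541,-224,86,97)"

```

```text
shift tool mm [ 3.  -6.5 28.5] turn -1.99 | pos [ 543.9 -225.3  115.2] phi 95.01 tilt 7.98 F [ 0.1  0.  -0.1] w -0.2 t 7.3
```

```bash
python3 -m inch '[[-1,2,-3,14,-1],[-1,1.5,-3,10,-1],[-1,0,-0.5,3,0],[-1,0,0,1.5,0]]' | grep -E "pos|force"
python3 -c "
from to import *
to(541,-224,83,97)"

```

```text
position: [0.5412, -0.2236, 0.0841]
contact_force: [0.9, 0.1, 1.4]
shift tool mm [-0.3 -0.4  1.1] turn 0.06 | pos [ 541.2 -223.6   84.1] phi 97.06 tilt 7.95 F [0.9 0.1 1.4] w 0.1 t 7.63
```

```bash
python3 -m inch '[[-1,0,0,1.5,0],[-1,2,-10,0.5,0],[-1,2,-10,0.5,0]]' | grep -E "pos|force"
python3 -c "
from to import *
to(497,-226,83,97)"

```

```text
position: [0.5279, -0.2251, 0.0841]
contact_force: [1.2, 0.6, 4.0]
shift tool mm [  2.9 -30.6  -3.4] turn -0.06 | pos [ 527.9 -225.1   84.1] phi 96.94 tilt 8.76 F [1.2 0.6 4. ] w -0.0 t 7.88
```

```bash
python3 -m inch '[[-1,1.5,-12,1,0],[-1,1.5,-12,1,0]]' | grep -E "pos|force"
python3 -c "
from to import *
to(497,-226,83,97)"

```

```text
position: [0.5117, -0.2288, 0.0841]
contact_force: [2.4, 1.0, 8.2]
shift tool mm [  4.6 -14.2  -1.5] turn -0.22 | pos [ 511.7 -228.8   84.1] phi 96.78 tilt 9.84 F [2.4 1.  8.2] w 0.2 t 8.05
```

```bash
python3 - <<'E'
from h import *
p=eyes.get_image("top");q=eyes.get_image("scene")
a=cv2.resize(p["frame"][80:240,320:460,::-1],None,fx=2.8,fy=2.8); b=cv2.resize(q["frame"][140:300,180:320,::-1],None,fx=2.8,fy=2.8)
cv2.imwrite("pics/t3.png",np.hstack([a,b]))
E
```

```text
(no output)
```

View pics/t3.png

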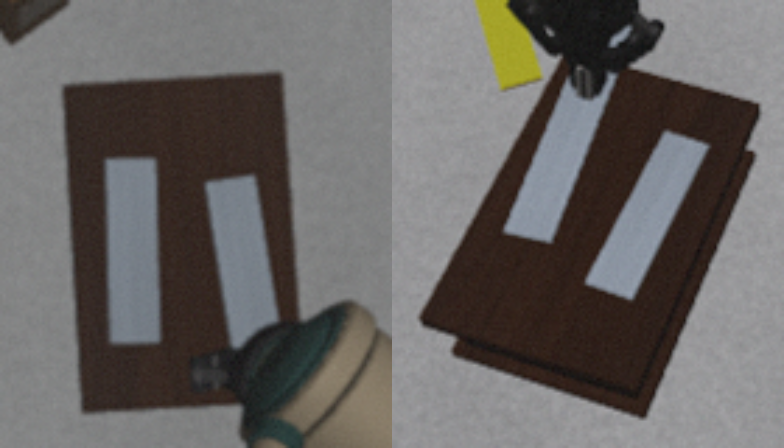

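```bash
cat > rear.py <<'E'
from h import *
def rear(d4):
  for n,uv in d4.items():
    p=eyes.get_image(n); w=ray(p,uv,.083)*1000; c=w.mean(0); d=w[np.argmax(w[:,1])]-w[np.argmin(w[:,1])]
    a=np.degrees(np.arctan2(-d[0],d[1])); c=c-110*np.array([np.cos(np.radians(a)),np.sin(np.radians(a))])
    r=Ro.from_euler('z',-4.74,degrees=True).as_matrix()[:2,:2]@(c-[538,-176.4]); print(n,w.round(1).tolist(),"yaw",a.round(2),"centre",c.round(1),"riser",r.round(1),"out",(110-70-r[0]).round(1))
E
python3 -c "
from rear import *
rear(dict(scene=[(219.6,223.2),(237.1,226.8)],top=[(393.6,145.4),(411.4,142.9)]))"
```

```text
scene [[655.0, -223.6], [647.6, -183.7]] yaw 10.52 centre [ 543.2 -223.7] riser [  1.3 -47.6] out 38.7
top [[649.3, -188.9], [656.1, -229.0]] yaw 9.6 centre [ 544.2 -227.3] riser [  2.  -51.2] out 38.0
```

```bash
python3 -m inch '[[-1,5,-11,1,0],[-1,6,-11,1,0]]' | grep -E "pos|force"
python3 -c "
from to import *
to(499,-226,83,97)"

```

```text
position: [0.4965, -0.2263, 0.0842]
contact_force: [2.7, -0.6, 7.9]
shift tool mm [0.1 2.2 1.6] turn -0.38 | pos [ 496.5 -226.3   84.2] phi 96.62 tilt 10.89 F [ 2.7 -0.6  7.9] w -0.1 t 8.42
```

```bash
python3 - <<'E'
from h import *
p=eyes.get_image("top");q=eyes.get_image("scene")
a=cv2.resize(p["frame"][80:240,320:460,::-1],None,fx=2.8,fy=2.8); b=cv2.resize(q["frame"][140:300,180:320,::-1],None,fx=2.8,fy=2.8)
cv2.imwrite("pics/t4.png",np.hstack([a,b]))
E
```

```text
(no output)
```

View pics/t4.png

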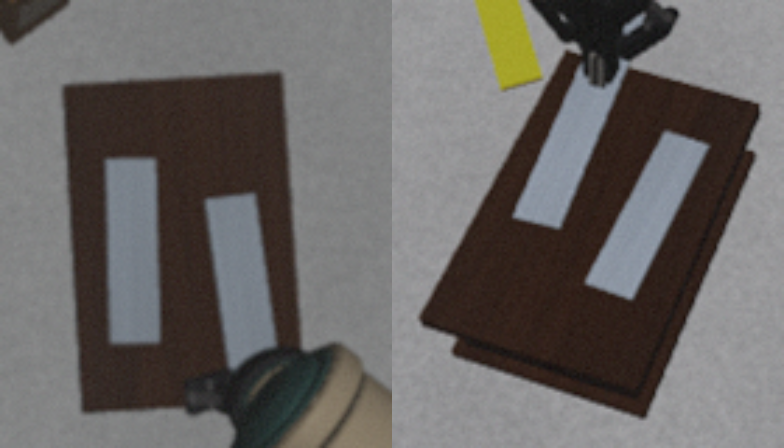

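```bash
python3 -m inch '[[-1,0,0,-8,0],[-1,0,0,-20,0],[-1,0,0,-25,0],[-1,15,-25,-20,0],[1,30,-30,0,0],[1,30,-30,0,0],[1,30,-30,0,0],[1,20,-20,0,0],[1,0,0,0,0]]' 80
python3 - <<'E'
from to import *
to(450,-225,83,97)
p=eyes.get_image("top");q=eyes.get_image("scene")
a=cv2.resize(p["frame"][80:240,320:460,::-1],None,fx=2.8,fy=2.8); b=cv2.resize(q["frame"][140:300,180:320,::-1],None,fx=2.8,fy=2.8)
cv2.imwrite("pics/t5.png",np.hstack([a,b]))
E
```

```text
clock: 9.27
position: [0.3346, -0.1144, 0.1289]
ee_rot: [0.093, 0.661, 0.744, 0.036]
contact_force: [0.0, 0.1, -0.3]
width: 0.0604
shift tool mm [-118.    90.8   74.1] turn -0.67 | pos [ 334.6 -114.4  128.9] phi 96.33 tilt 11.45 F [ 0.   0.1 -0.3] w 60.4 t 9.27
```

View pics/t5.png

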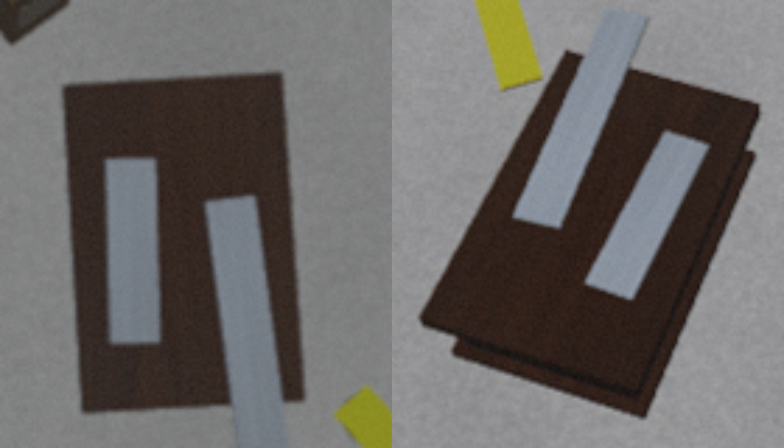

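```bash
python3 - <<'E'
from fit import *
print(Ro.from_quat(manip.get_state()['ee_rot'][[1,2,3,0]]).as_matrix().round(3))
V=[]
ST=[box(0,0,220,40,80,83)]
for n,w in (("top",(330,100,440,260)),("scene",(185,135,320,260))):
    p=eyes.get_image(n)
    for r in regions_of(p,"strip_mid"):
        print(n,round(r["confidence"],2),np.round(r["bbox"]),maskrect(p,r["mask"],.083))
    f=p["frame"].astype(float); d=cv2.GaussianBlur(f[:,:,2]-f[:,:,0],(0,0),.8)
    pr=render(p,ST,(532,-225,8)); near=cv2.dilate(pr,np.ones((9,9)))>0
    print("b-r inside",np.median(d[pr>.9]),"outside ring",np.median(d[near&(pr<.1)]))
    g=f.mean(2)
    th=(np.median(d[pr>.9])+2)/2
    o=((d>th)&near).astype(np.float32); V.append((p,o))
    print(n,fit(V[-1:],ST,(532,-225,8)))
print(fit(V,ST,(532,-225,8)))
E
```

```text
[[-0.109  0.975  0.194]
 [ 0.989  0.125 -0.074]
 [-0.096  0.184 -0.978]]
top 0.79 [440. 219.  74.  76.] (405.4, -375.1, 205.0, 40.1, 43.18)
top 0.69 [394. 153.  31.  95.] (529.2, -223.9, 217.7, 42.3, 9.36)
b-r inside 16.024430266925904 outside ring -16.22127213070337
top (array([ 529.19, -224.  ,    8.15]), np.float64(120.5))
scene 0.75 [203. 111.  29.  61.] (452.0, -354.1, 201.9, 36.8, 43.31)
b-r inside 20.295171497064384 outside ring -19.882639349729118
scene (array([ 525.01, -223.63,    8.67]), np.float64(119.4))
(array([ 528.38, -223.69,    8.66]), np.float64(272.5))
```

```bash
python3 -c "
from to import *
to(447,-238.3,115,98.7)"

```

```text
shift tool mm [-126.1   83.6   45.4] turn -2.48 | pos [ 343.  -120.6  131.7] phi 96.22 tilt 12.04 F [ 0.6 -1.1 -0.1] w 85.3 t 9.57
```

```bash
python3 -m inch '[[1,-18,12,5,-1.2],[1,-18,12,6,-1.2],[1,-18,12,6,0],[1,-18,12,6,0],[1,-18,12,6,0],[1,-12,8,4,0],[1,-6,4,2,0],[1,0,0,0,0]]'
python3 -c "
from to import *
to(447,-238.3,115,98.7)"

```

```text
clock: 10.23
position: [0.4475, -0.2309, 0.1208]
ee_rot: [0.101, 0.645, 0.757, 0.035]
contact_force: [-0.1, -0.1, 0.6]
width: 0.0852
shift tool mm [-6.6 -2.8  6.2] turn -0.14 | pos [ 447.5 -230.9  120.8] phi 98.56 tilt 12.24 F [-0.1 -0.1  0.6] w 85.2 t 10.23
```

```bash
python3 -m inch '[[1,-5,-2,3,0],[1,-1,0,2,0],[1,0,0,0,0]]'
python3 - <<'E'
from to import *
to(447,-238.3,61,98.7)
p=eyes.get_image("top");q=eyes.get_image("scene")
a=cv2.resize(p["frame"][120:280,340:480,::-1],None,fx=2.8,fy=2.8); b=cv2.resize(q["frame"][100:260,180:320,::-1],None,fx=2.8,fy=2.8)
cv2.imwrite("pics/t6.png",np.hstack([a,b]))
E
```

```text
clock: 10.48
position: [0.447, -0.2376, 0.1149]
ee_rot: [0.099, 0.645, 0.757, 0.035]
contact_force: [1.3, -0.3, 0.6]
width: 0.0853
shift tool mm [ 5.  -9.8 52.8] turn -0.12 | pos [ 447.  -237.6  114.9] phi 98.58 tilt 12.07 F [ 1.3 -0.3  0.6] w 85.3 t 10.48
```

View pics/t6.png

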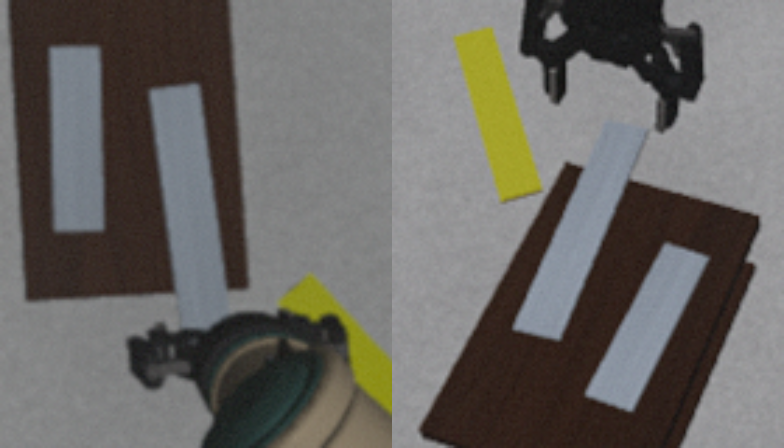

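```bash
python3 -m inch '[[1,0.8,-2,8,0],[1,0.8,-2,9,0],[1,0.8,-2,9,0],[1,0.8,-2,9,0],[1,0.8,-1,8,0],[1,0.5,-1,6,0],[1,0,0,0,0]]'
python3 - <<'E'
from to import *
to(447,-238.3,61,98.7)
p=eyes.get_image("top");q=eyes.get_image("scene")
a=cv2.resize(p["frame"][120:280,340:480,::-1],None,fx=2.8,fy=2.8); b=cv2.resize(q["frame"][100:260,180:320,::-1],None,fx=2.8,fy=2.8)
cv2.imwrite("pics/t7.png",np.hstack([a,b]))
E
```

```text
clock: 11.17
position: [0.4436, -0.2351, 0.0626]
ee_rot: [0.1, 0.644, 0.758, 0.035]
contact_force: [-0.8, -0.2, -0.6]
width: 0.0857
shift tool mm [-3.5  2.5  2.5] turn -0.01 | pos [ 443.6 -235.1   62.6] phi 98.69 tilt 12.17 F [-0.8 -0.2 -0.6] w 85.7 t 11.17
```

View pics/t7.png

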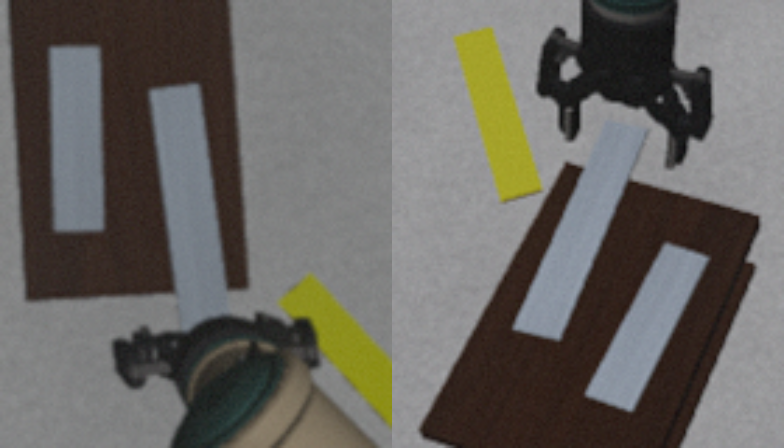

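```bash
python3 -m inch '[[1,-3,2.5,3,0],[1,0,0,0,0],[0,0,0,0,0],[0,0,0,0,0],[-0.3,0,0,0,0],[-0.3,0,0,0,0]]' 80
python3 -c "
from to import *
to(447,-238.3,61,98.7)"
```

```text
clock: 11.77
position: [0.45, -0.2401, 0.0635]
ee_rot: [0.104, 0.644, 0.757, 0.035]
contact_force: [-1.4, 1.5, 3.3]
width: 0.0385
shift tool mm [ 2.5 -3.1  1.6] turn -0.03 | pos [ 450.  -240.1   63.5] phi 98.67 tilt 12.55 F [-1.4  1.5  3.3] w 38.5 t 11.77
```

```bash
python3 -m inch '[[-1,0,0,0,0],[-1,0,0,0,0],[-1,0,0,0,0]]' 80
python3 - <<'E'
from to import *
to(447,-238.3,61,98.7)
p=eyes.get_image("top");q=eyes.get_image("scene")
a=cv2.resize(p["frame"][120:280,340:480,::-1],None,fx=2.8,fy=2.8); b=cv2.resize(q["frame"][100:260,180:320,::-1],None,fx=2.8,fy=2.8)
cv2.imwrite("pics/t8.png",np.hstack([a,b]))
E
```

```text
clock: 12.02
position: [0.4502, -0.2402, 0.0642]
ee_rot: [0.104, 0.644, 0.757, 0.035]
contact_force: [0.8, -1.5, -0.8]
width: 0.037
shift tool mm [ 2.7 -3.3  2.3] turn -0.03 | pos [ 450.2 -240.2   64.2] phi 98.67 tilt 12.61 F [ 0.8 -1.5 -0.8] w 37.0 t 12.02
```

View pics/t8.png

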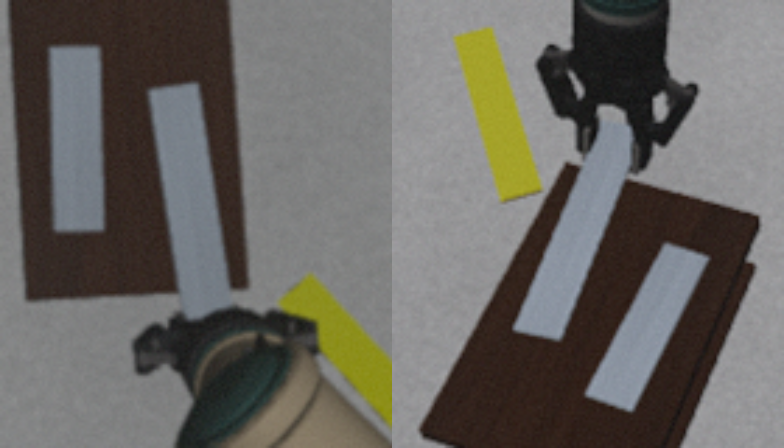

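```bash
python3 -m inch '[[-1,-0.6,1,-5,0],[-1,-1,1.6,-8,0],[-1,-1.2,2.2,-12,0],[-1,-1.5,2.7,-14,0],[-1,-1.5,2.7,-14,0],[-1,-0.5,1,-5,0],[-1,0,0,0,0]]'
python3 - <<'E'
from to import *
to(450,-240.2,130,98.7)
p=eyes.get_image("top");q=eyes.get_image("scene")
a=cv2.resize(p["frame"][100:260,340:480,::-1],None,fx=2.8,fy=2.8); b=cv2.resize(q["frame"][100:260,180:320,::-1],None,fx=2.8,fy=2.8)
cv2.imwrite("pics/t9.png",np.hstack([a,b]))
E
```

```text
clock: 12.7
position: [0.4485, -0.2388, 0.1268]
ee_rot: [0.101, 0.644, 0.758, 0.035]
contact_force: [-0.3, 0.0, -0.6]
width: 0.0369
shift tool mm [-2.   1.8 -2.7] turn 0.01 | pos [ 448.5 -238.8  126.8] phi 98.71 tilt 12.32 F [-0.3  0.  -0.6] w 36.9 t 12.7
```

View pics/t9.png

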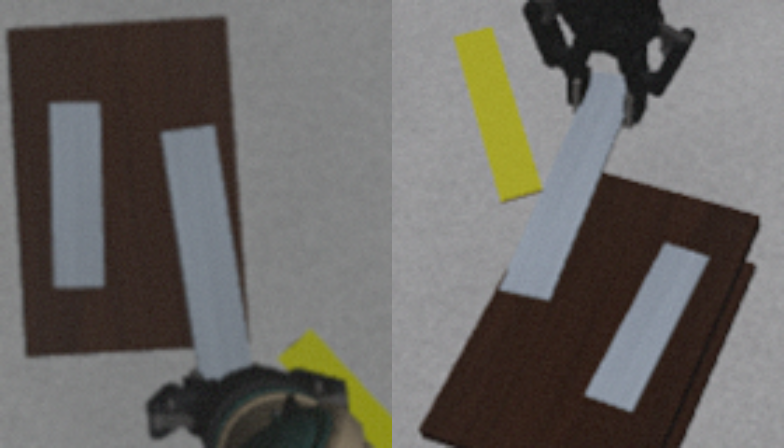

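```bash
python3 -c "
from to import *
to(477,184.5,127,100.1)"
python3 -m inch '[[-1,10,2,0,0],[-1,20,3,-1,0],[-1,20,3,-1,0],[-1,22,3,-1,0],[-1,22,3,-1,0],[-1,22,3,-1,0],[-1,22,3,-1,0],[-1,22,3,-1,0],[-1,22,3,-1,0],[-1,22,3,-1,0]]'
python3 -c "
from to import *
to(477,184.5,127,100.1)"
```

```text
shift tool mm [411.   99.6 -28.1] turn -1.38 | pos [ 448.  -238.3  125.5] phi 98.72 tilt 12.21 F [ 0.5 -0.2 -0.6] w 37.0 t 12.8
clock: 13.63
position: [0.4359, -0.0204, 0.1085]
ee_rot: [0.091, 0.649, 0.755, 0.032]
contact_force: [1.3, 0.7, -0.7]
width: 0.0372
shift tool mm [194.3  75.2 -25.1] turn -1.91 | pos [435.9 -20.4 108.5] phi 98.19 tilt 11.1 F [ 1.3  0.7 -0.7] w 37.2 t 13.63
```

```bash
python3 -m inch '[[-1,20,8,-3,-0.6],[-1,20,8,-3,-0.6],[-1,20,8,-3,-0.6],[-1,20,8,-3,0],[-1,20,8,-3,0],[-1,20,8,-3,0],[-1,20,7,-3,0],[-1,16,6,-2,0],[-1,8,3,-1,0],[-1,0,0,0,0]]'
python3 -c "
from to import *
to(477,184.5,100,100.1)"
```

```text
clock: 14.47
position: [0.4516, 0.1717, 0.1155]
ee_rot: [0.081, 0.634, 0.768, 0.024]
contact_force: [0.2, -1.5, -0.6]
width: 0.037
shift tool mm [ 9.3 25.  18.4] turn 0.42 | pos [451.6 171.7 115.5] phi 100.52 tilt 9.65 F [ 0.2 -1.5 -0.6] w 37.0 t 14.47
```

```bash
python3 -m inch '[[-1,3,7,3,0.4],[-1,3,7,4,0],[-1,2,6,4,0],[-1,1,4,4,0],[-1,0,0,0,0],[-1,0,0,0,0]]'
python3 - <<'E'
from to import *
to(477,184.5,90,100.1)
print(Ro.from_quat(manip.get_state()['ee_rot'][[1,2,3,0]]).as_matrix().round(3))
p=eyes.get_image("top");q=eyes.get_image("scene")
a=cv2.resize(p["frame"][100:260,170:310,::-1],None,fx=2.8,fy=2.8); b=cv2.resize(q["frame"][180:340,350:490,::-1],None,fx=2.8,fy=2.8)
cv2.imwrite("pics/t10.png",np.hstack([a,b]))
E
```

```text
clock: 14.97
position: [0.4759, 0.182, 0.0994]
ee_rot: [0.079, 0.638, 0.765, 0.021]
contact_force: [0.2, -0.4, -0.5]
width: 0.0368
shift tool mm [3.1 0.2 9.2] turn -0.12 | pos [475.9 182.   99.4] phi 99.98 tilt 9.43 F [ 0.2 -0.4 -0.5] w 36.8 t 14.97
[[-0.172  0.974  0.149]
 [ 0.98   0.184 -0.069]
 [-0.095  0.134 -0.986]]
```

View pics/t10.png

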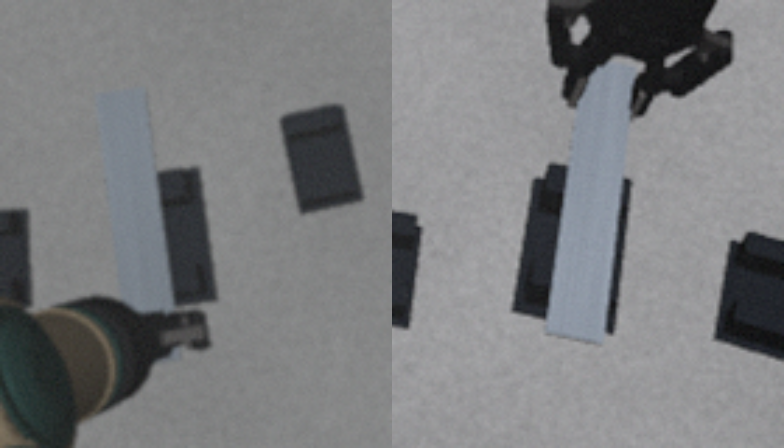

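```bash
cat > tri.py <<'E'
from h import *
def tri(pair):
    A=[]
    for p,uv in pair:
        Rm=cv2.Rodrigues(p["rvec"])[0]; P=p["K"]@np.c_[Rm,np.ravel(p["tvec"])]; A.append((P,np.array(uv,float)))
    X=cv2.triangulatePoints(A[0][0],A[1][0],A[0][1].reshape(2,1),A[1][1].reshape(2,1)).ravel(); return X[:3]/X[3]*1000
E
python3 - <<'E'
from tri import *
p=eyes.get_image("top");q=eyes.get_image("scene")
L=tri([(p,(204.6,133.2)),(q,(425.4,302.9))]); R=tri([(p,(222.1,131.8)),(q,(405,298.6))])
print(L.round(1),R.round(1),"w",np.linalg.norm(L-R),"yaw",np.degrees(np.arctan2(-(L-R)[0],(L-R)[1])))
# fit: mask of strip bright-blue in both pictures vs 6-dof box, ignoring the gripper area
for n,c in (("top",p),("scene",q)):
    f=c["frame"].astype(float); uv=(215,160) if n=="top" else (415,270)
    print(n,f[uv[1],uv[0]],f[uv[1],uv[0]+60])
E
```

```text
[659.8 238.4 106.1] [665.2 200.3 101.3] w 38.74141716225565 yaw 8.00202981917336
top [125. 135. 142.] [50. 49. 55.]
scene [143. 153. 166.] [18. 20. 21.]
```

```bash
cat > fit6.py <<'E'
from fit import *
B=np.array(box(0,0,220,40,-1.5,1.5))
def ren(p,q,S=4):
    R=Ro.from_euler('ZYX',q[3:],degrees=True).as_matrix(); u=proj(p,(B@R.T+q[:3])/1000); m=np.zeros((400*S,640*S),np.uint8)
    cv2.fillConvexPoly(m,cv2.convexHull(((u+.5)*S-.5).round().astype(np.int32)),1)
    return cv2.resize(m.astype(np.float32),(640,400),interpolation=cv2.INTER_AREA)
def fit6(views,q0,free=6):
    """views: (p, rowslice, threshold); strip = bluish"""
    D=[]
    for p,sl in views:
        f=p["frame"].astype(float); d=cv2.GaussianBlur(f[:,:,2]-f[:,:,0],(0,0),.8); g=cv2.GaussianBlur(f.mean(2),(0,0),.7)
        pr=ren(p,q0); near=cv2.dilate(pr,np.ones((25,25)))>0
        hi=np.median(d[pr>.95]); 
        o=((d>hi/2+1)&(g>75)&near).astype(np.uint8)
        o=(cv2.connectedComponentsWithStats(o)[1]); l=np.bincount(o[o>0]).argmax(); o=(o==l).astype(float)
        D.append((p,sl,o))
    f=lambda q:sum(np.abs(ren(p,q)-o)[sl].sum() for p,sl,o in D)
    q=np.array(q0,float)
    for st in ([8,8,8,3,3,4],[3,3,3,1.5,1.5,2]):
        sx=np.vstack([q,q+np.diag(st)[:free] if free==6 else q+np.diag(st)[:free]])
        r=minimize(f,q,method='Nelder-Mead',options=dict(initial_simplex=sx,maxiter=500,xatol=.05,fatol=.3)); q=r.x
    return q.round(1),round(r.fun,1),D
E
python3 - <<'E'
from fit6 import *
p=eyes.get_image("top");q=eyes.get_image("scene")
vs=[(p,slice(0,203)),(q,slice(228,400))]
r,e,D=fit6(vs,[554,204,110,9,3.5,0]); print(r,e)
o=np.hstack([np.uint8(255*D[0][2][100:260,170:310]),np.uint8(255*D[1][2][180:340,350:490])]); o=cv2.cvtColor(o,cv2.COLOR_GRAY2BGR)
a=np.hstack([np.uint8(255*ren(p,r)[100:260,170:310]),np.uint8(255*ren(q,r)[180:340,350:490])]); o[:,:,2]=a
cv2.imwrite("pics/m10.png",cv2.resize(o,None,fx=2.8,fy=2.8,interpolation=0))
from to import to; to(477,184.5,90,100.1)
E
```

```text
[553.5 199.1 113.2  11.1   2.5   2. ] 174.7
shift tool mm [ 2.7  0.4 10. ] turn -0.08 | pos [475.6 182.5 100.1] phi 100.02 tilt 9.48 F [-0.4  0.3 -1.1] w 37.0 t 15.27
```

View pics/m10.png

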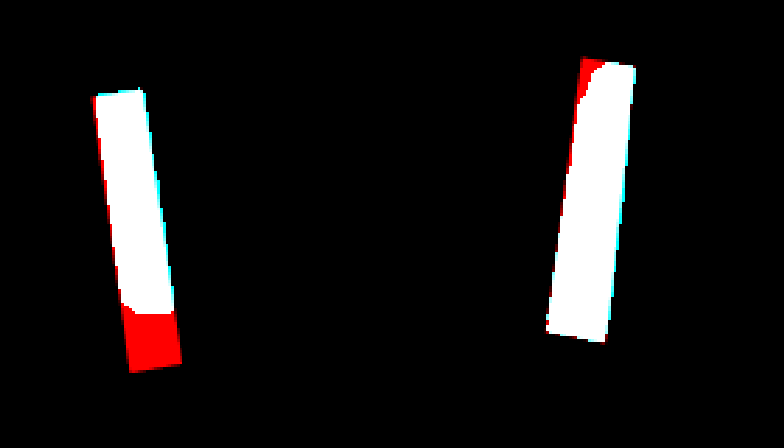

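```bash
python3 -c "
from to import *
to(477,184.5,56,100.1)"
python3 -m inch '[[-1,1,-0.5,5,0],[-1,1,-1,9,0],[-1,1,-1,10,0],[-1,1,-1,10,0],[-1,1,-1,8,0],[-1,0,0,2,0],[-1,0,0,0,0]]'
python3 - <<'E'
from fit6 import *
from to import to; to(477,184.5,34,100.1)
print(Ro.from_quat(manip.get_state()['ee_rot'][[1,2,3,0]]).as_matrix().round(3))
p=eyes.get_image("top");q=eyes.get_image("scene")
for vs in ([(p,slice(0,195)),(q,slice(235,400))],):
    r,e,D=fit6(vs,[555,202,66,10,3,0]); print(r,e)
a=cv2.resize(p["frame"][100:260,170:310,::-1],None,fx=2.8,fy=2.8); b=cv2.resize(q["frame"][180:340,350:490,::-1],None,fx=2.8,fy=2.8)
cv2.imwrite("pics/t11.png",np.hstack([a,b]))
E
```

```text
shift tool mm [ 5.9 -4.2 43.6] turn -0.08 | pos [475.6 182.5 100.1] phi 100.02 tilt 9.48 F [-0.4  0.3 -1.1] w 37.0 t 15.27
clock: 15.85
position: [0.4763, 0.1838, 0.0521]
ee_rot: [0.08, 0.638, 0.766, 0.022]
contact_force: [-0.5, -0.2, -0.5]
width: 0.0368
shift tool mm [ 2.2 -1.6 17.9] turn -0.06 | pos [476.3 183.8  52.1] phi 100.04 tilt 9.52 F [-0.5 -0.2 -0.5] w 36.8 t 15.85
[[-0.174  0.973  0.151]
 [ 0.98   0.185 -0.068]
 [-0.094  0.136 -0.986]]
[554.2 201.5  64.   10.4   1.7   5.4] 139.5
```

View pics/t11.png

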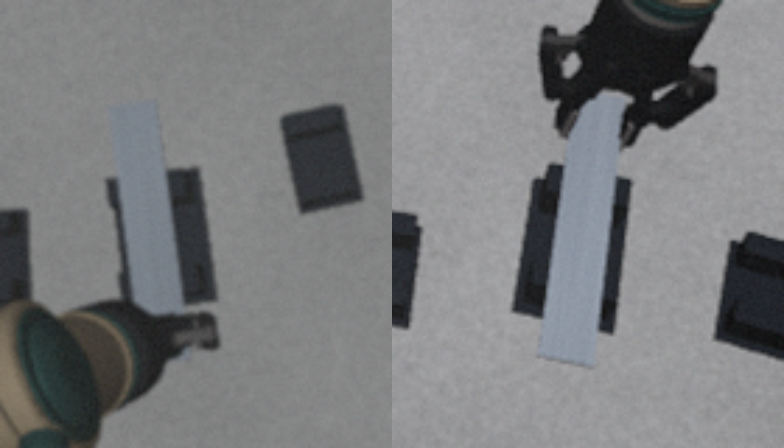

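```bash
python3 -m inch '[[-1,1,-0.5,4,0],[-1,1,-0.5,4,0],[-1,0,0,1,0]]' | grep -E "pos|force"
for i in 1 2 3 4; do python3 -m inch '[[-1,0.1,-0.2,1.5,0]]' | grep -E "pos|force"; done
```

```text
position: [0.478, 0.1856, 0.0443]
contact_force: [0.5, -0.1, -0.6]
position: [0.4783, 0.1857, 0.0428]
contact_force: [-0.5, -0.2, -1.7]
position: [0.4784, 0.1857, 0.0413]
contact_force: [0.2, 0.8, 0.8]
position: [0.4786, 0.1858, 0.0398]
contact_force: [-2.1, 1.1, 0.0]
position: [0.4788, 0.1858, 0.0383]
contact_force: [0.1, 1.4, 1.3]
```

```bash
for i in 1 2 3 4; do python3 -m inch '[[-1,0.1,-0.3,1.2,0]]' | grep -E "pos|force"; done
```

```text
position: [0.4789, 0.1858, 0.0371]
contact_force: [-1.7, -0.7, 1.1]
position: [0.4789, 0.1858, 0.0359]
contact_force: [-1.8, -0.1, 0.9]
position: [0.479, 0.1858, 0.0348]
contact_force: [-1.0, -1.1, 1.5]
position: [0.479, 0.1858, 0.0339]
contact_force: [-4.0, 0.1, 9.7]
```

```bash
python3 - <<'E'
from fit6 import *
from to import to; to(477,184.5,34,100.1)
p=eyes.get_image("top");q=eyes.get_image("scene")
vs=[(p,slice(0,195)),(q,slice(240,400))]
r,e,D=fit6(vs,[556,203,52,10,1,0]); print(r,e)
to(477,184.5,34,100.1)
a=cv2.resize(p["frame"][100:260,170:310,::-1],None,fx=2.8,fy=2.8); b=cv2.resize(q["frame"][180:340,350:490,::-1],None,fx=2.8,fy=2.8)
cv2.imwrite("pics/t12.png",np.hstack([a,b]))
E
```

```text
shift tool mm [-1.  -2.2 -0.4] turn -0.09 | pos [479.  185.8  33.9] phi 100.01 tilt 9.91 F [-4.   0.1  9.7] w 36.8 t 16.87
[557.6 203.2  54.5  10.7  -0.9   3.1] 138.9
shift tool mm [-1.  -2.2 -0.2] turn -0.09 | pos [479.  185.8  34.1] phi 100.01 tilt 9.91 F [-3.   0.3  7.4] w 36.9 t 16.97
```

View pics/t12.png

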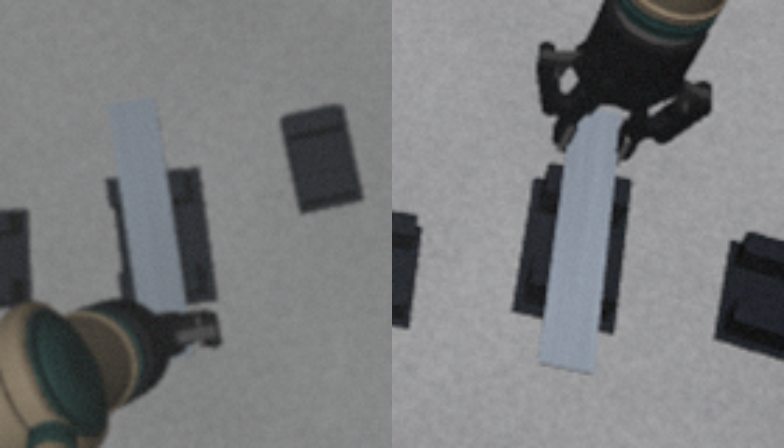

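```bash
python3 -m inch '[[-1,-0.3,-3,-0.4,0],[-1,0,0,0.5,0]]' | grep -E "pos|force"
```

```text
position: [0.4775, 0.1854, 0.0345]
contact_force: [-1.8, -0.2, 1.6]
```

```bash
python3 -m inch '[[0.1,0,0,0,0],[0.1,0,0,0,0],[0.5,0,0,0,0],[0.5,0,0,0,0],[0.5,0,0,0,0]]' 
python3 - <<'E'
from fit6 import *
from to import to; to(477,184.5,120,100.1)
p=eyes.get_image("top");q=eyes.get_image("scene")
a=cv2.resize(p["frame"][100:260,170:310,::-1],None,fx=2.8,fy=2.8); b=cv2.resize(q["frame"][180:340,350:490,::-1],None,fx=2.8,fy=2.8)
cv2.imwrite("pics/t13.png",np.hstack([a,b]))
E
```

```text
clock: 17.55
position: [0.4767, 0.1851, 0.0336]
ee_rot: [0.083, 0.638, 0.765, 0.027]
contact_force: [0.1, 0.4, 0.9]
width: 0.0642
shift tool mm [ -8.7  12.8 -85. ] turn -0.09 | pos [476.7 185.1  33.6] phi 100.01 tilt 9.98 F [0.1 0.4 0.9] w 64.2 t 17.55
```

View pics/t13.png

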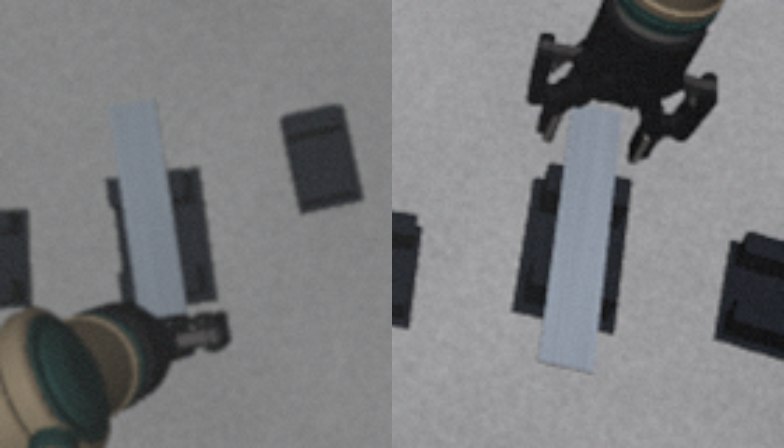

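```bash
python3 -m inch '[[0.6,-0.5,0,-5,0],[0.6,-0.8,0,-8,0],[0.6,-0.8,0,-10,0],[0.6,-1,0,-15,0],[0.6,-1,-10,-20,0],[0.6,0,-25,-20,0],[0.6,0,-30,-10,0],[0.6,0,-30,0,0],[0.6,0,-30,0,0],[0.6,0,-10,0,0],[0.6,0,0,0,0]]' 
python3 - <<'E'
from fit6 import *
from to import to; to(477,184.5,120,100.1)
p=eyes.get_image("top");q=eyes.get_image("scene")
ST=[box(0,0,220,40,50,53)]
V=[]
for n,c in (("top",p),("scene",q)):
    f=c["frame"].astype(float); d=cv2.GaussianBlur(f[:,:,2]-f[:,:,0],(0,0),.7); g=cv2.GaussianBlur(f.mean(2),(0,0),.5)
    pr=render(c,ST,(556,203,10)); near=cv2.dilate(pr,np.ones((11,11)))>0; hi=np.median(d[pr>.95])
    o=((d>hi/2)&(g>75)&near).astype(np.uint8); l=cv2.connectedComponents(o)[1]; o=(l==np.bincount(l[l>0]).argmax()).astype(float)
    V.append((c,o)); print(n,fit(V[-1:],ST,(556,203,10)),maskrect(c,o>0,.053))
print(fit(V,ST,(556,203,10)))
a=cv2.resize(p["frame"][100:260,170:310,::-1],None,fx=2.8,fy=2.8); b=cv2.resize(q["frame"][180:340,350:490,::-1],None,fx=2.8,fy=2.8)
cv2.imwrite("pics/t14.png",np.hstack([a,b])); cv2.imwrite("pics/t15.png",q["frame"][:,:,::-1])
E
```

```text
clock: 18.57
position: [0.3298, 0.1616, 0.1099]
ee_rot: [0.085, 0.638, 0.765, 0.031]
contact_force: [0.5, 0.2, 0.8]
width: 0.0684
shift tool mm [ -3.7 148.6  13.7] turn -0.19 | pos [329.8 161.6 109.9] phi 99.91 tilt 10.4 F [0.5 0.2 0.8] w 68.4 t 18.57
top (array([558.51, 202.46,  10.8 ]), np.float64(69.2)) (558.1, 202.0, 220.3, 42.6, 10.92)
scene (array([554.93, 203.46,  10.72]), np.float64(66.2)) (555.7, 203.6, 220.0, 41.9, 10.75)
(array([556.91, 203.22,  10.9 ]), np.float64(196.4))
```

View pics/t14.png

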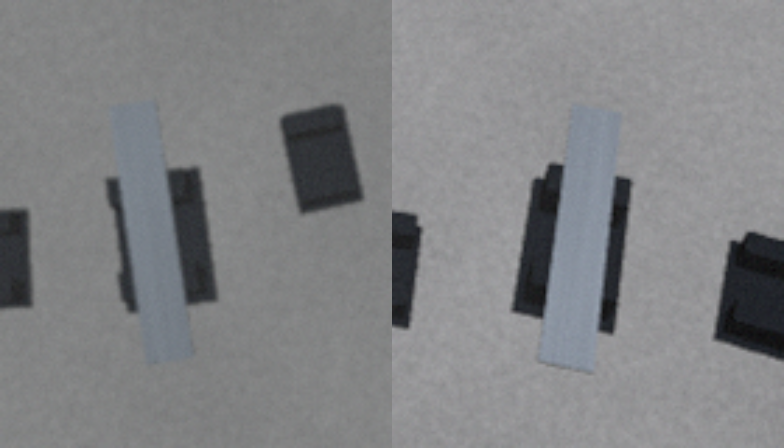

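View pics/t15.png

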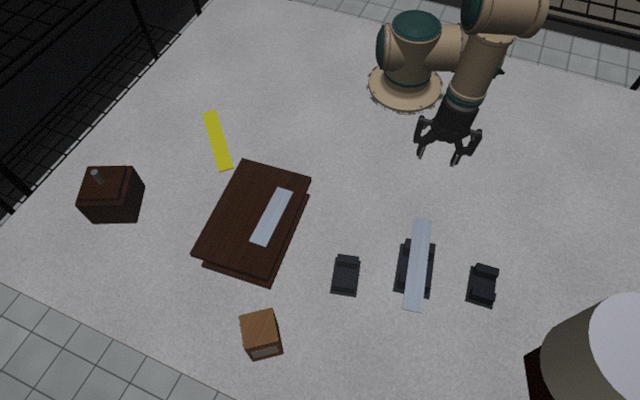

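The strip lies flat across both bars (scene 418,265; top crop 150,232). The robot is clear of it, and the short strip is still on the riser. I'm handing it in.

```bash
python3 -c "
from rig import manip
print(manip.sign_off(), manip.get_state()['clock'])"
```

```text
the job is handed in; nothing more can be done
the job is handed in; nothing more can be done
```

The long strip is lying flat across the two bars of the largest sign rest, and I've handed the job in. I drew it forward with the shut fingertips until about 53 mm stuck out past the riser's front edge. Then I gripped it by its two long sides at 80 N, lifted it, lowered it onto the rest and backed away. The last reading before hand-in was 18.6 s, and the sensed force stayed at or below about 15 N in the readings.

**Final position:** compared with the rest in the same camera, the strip's centre is 1 to 3 mm too far from the robot. It is within about 1 mm sideways and 0.5 to 1° off in angle. The two cameras disagree with each other by 2 to 4 mm along the strip, so I compared strip and rest within each view.

**Other objects:** the short strip and the yellow look-alike appear unmoved in the last picture. I did not re-measure them after the move.

**Not as planned:**
- Pressing on the strip tilted the tool by up to about 12°, and rows can't correct that.
- The strip turned about 4° on the riser while it was being slid.
- The tool tilt shifted by about 3° during the carry, so the strip arrived with its far end slightly low. Pressing it lightly onto the bars levelled it, and the final pictures show it flat.

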